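# Draw a long batten out of the half-covered stock box

## Task

The steel keeper bar lies over the open half of the plywood stock box: swing it a quarter turn by its knob, until it points squarely out over the long side of the box away from the robot, and leave it there. Then take the long batten out of the box: the opening is shorter than the batten, so raise its open end, draw it out slantwise from under the fixed cover, and finish while still holding it in the gripper, all of it in the air at least a hand's breadth above the box and kept still. Leave the short offcut in the box and do not disturb the other things on the table.

Things in the scene. Friction and masses are not known exactly. Their poses are not given: they have to be found in the camera images.
- stock_box: Half-covered plywood box, fixed, 380 mm long, 194 wide. Origin on the table; x along the box to its open half (about the robot's left), y across it to the robot, z up; its ends are at x = -185 and +195. Floor 4 thick. Side walls 12 thick, inner faces y = +-85, tops z = 60. End wall at the open half: x = 185 to 195, top only z = 46. Cover board: x = -185 to +5, z = 60 to 67 (clear height below it 56).
- opening (a point): Centre of the box's opening, at the height of the side walls' tops: x = 95, y = 0, z = 60 mm of the box. The opening is 180 mm long (box x = 5 to 185) and 170 wide.
- keeper (a joint): Flat steel bar 22 wide, z = 69 to 75 mm, turning level about an upright pivot on the cover at box x = -45, y = 0. Rad: 0 = pointing along box x, over the opening; grows as it swings to the side away from the robot (box -y); 1.571 = square across, pointing away. Needs about 1 N at the knob, stays where left, stops at -0.6 and 2.2.
- keeper_knob (a point): Centre of the top of the keeper's knob: an upright wooden peg 16 mm thick that rises 42 mm above the bar, 138 mm from the pivot; its top is 117 mm above the table. The bar reaches 10 mm beyond it.
- batten: The long batten: plain dark wood, 320 long (x), 22 wide (y), 24 high (z), about 110 g, lying on the floor of the stock box along the box, nearly half of it visible in the opening and the rest under the cover. Origin: centre of its underside; x along it towards the end in the opening.
- batten_head (a point): Centre of the batten's end face that lies in the opening (160 mm from its middle, 12 mm above its underside).
- batten_tail (a point): Centre of the batten's other end face, under the cover.
- offcut: Short offcut of the same wood, 90 x 22 x 24 mm, lying in the opening of the stock box by the side wall away from the robot. Origin: centre of its underside. To stay in the box.
- finial: Bystander: turned wooden finial standing on its foot, 64 mm wide, 116 high, right of the box. Origin: centre of its underside.
- hammer: Bystander: hammer with a wooden handle lying on the table, 270 mm long, right of the box. Origin under its middle.
- tin: Bystander: plain steel tin, 80 mm wide, 70 high, at the near left. Origin: centre of its underside.
- bowl: Bystander: small wooden bowl, 104 mm wide, 45 high, beyond the box. Origin: centre of its underside.
- glue: Bystander: white bottle with a red cap, 60 mm wide, 170 high, at the far right. Origin: centre of its underside.
- laths: Bystander: two flat laths stacked, about 260 x 50 mm, 22 high, left of the box. Origin: centre of their underside.
There are look-alikes about, which are no part of the job. Of the things shaped like the offcut, the wood one is meant.

How it is judged (in metres and radians):
On the way, in this order (a step that is already met when the one before it is completed fails the run):
1. keeper swung square across the box, pointing away from the robot (within 0.2 rad) (value of joint keeper between 1.37 and 1.77 rad and height (world z) of batten_head below 0.075 m), for 0.2 s.
2. batten slanting out through the opening: its head raised over the box, its tail still inside under the cover (height (world z) of batten_head above 0.07 m and height (world z) of batten_tail below 0.055 m and x of batten_tail in the frame of stock_box between -0.18 and 0.03 m), for 0.1 s.
At the end, for the whole second after the job is handed in: The gripper holds the batten still, both ends over 130 mm above the table, touching nothing else; the keeper is within 0.2 rad of square across, pointing away from the robot; the short offcut is in the box; no bystander has moved 30 mm (value of joint keeper between 1.37 and 1.77 rad and height (world z) of each of batten_head, batten_tail above 0.13 m and contact force between batten and the fingers above 1 N and linear speed of batten below 0.03 m/s and angular speed of batten below 0.2 rad/s and contact force between batten and stock_box below 0.2 N and contact force between batten and offcut below 0.2 N and contact force between batten and finial below 0.2 N and contact force between batten and bowl below 0.2 N and contact force between batten and glue below 0.2 N and contact force between batten and hammer below 0.2 N and contact force between batten and tin below 0.2 N and contact force between batten and laths below 0.2 N and height (world z) of offcut below 0.03 m and x of offcut in the frame of stock_box between -0.18 and 0.18 m and y of offcut in the frame of stock_box between -0.085 and 0.085 m and distance of each of finial, bowl, glue, hammer, tin, laths from where it was at the start of the episode below 0.03 m); the arm keeps its last pose, push and grip.
It fails at once if a bystander on the table is shifted or knocked over (moved 30 mm or more) (distance of any of finial, bowl, glue, hammer, tin, laths from where it was at the start of the episode above 0.03 m).
It fails at once if the short offcut is taken out of the box (height (world z) of offcut above 0.07 m).
It also fails if it takes over 61 s, if anything falls off the work surface, if the arm or the gripper's body presses on something with over 40 N, if the wrist force passes 120 N, or if a joint passes its speed limit or range.

## Robot

A 6-joint arm with a two-finger parallel gripper is mounted at the origin on the work surface. World frame = base frame: x ahead of the robot, y to its left, z up, the work surface at z = 0. Lengths are in mm, angles in degrees, forces in N, time in s.
With the tool pointing down it reaches from about 350 to 850 mm from the base axis. Payload 8.1 kg.
Tool frame: the origin (TCP) lies midway between the tips of the shut fingers; the grasp point (between the pads) lies 19 mm behind it (hold_point_z is the distance from the TCP to the grasp point, in mm); z points along the fingers, y is the direction in which the jaws open and shut (so a half turn about z gives the same grasp; the last joint's range is limited). The gripper opens to 85 mm and grips with 20 to 120 N. Pads are 22 mm wide; open, the fingers measure 114 mm over their backs; the gripper's body (76 mm by 85 mm) begins 54 mm behind the grasp point. The pads swing forward as they close: fully open they stand 13 mm farther back than shut.
Start: joints at [-72.617, 7.471, 85.268, -0, 87.261, -4.893], TCP at [227.467, -555.215, 231.292] pointing down, gripper open.
Joint ranges: [-169.43, 169.43], [-51.17, 129.36], [1.28, 143.12], [-76.62, 256.62], [0, 156.53], [-152.29, 152.29]. Speed limits (degrees/s): [136.94, 136.94, 159.86, 180, 180, 180].

## Interface

Orientations are given as [roll, pitch, yaw] about the fixed x, y, z axes, in that order (R = Rz(yaw) Ry(pitch) Rx(roll)).
In Python, from bench import sense, snapshot, camera_params, hand_in, hold_point_z gives the robot as it stands.
- The arm moves only by the tool servo_tool, never from a script. Its argument "motion" is a list of rows, each a list of 7 numbers: the finger opening in mm, from 0 to 85.4, then the shift along the tool's x, y, z in mm, then the turn, a rotation vector about the tool's x, y, z in rad. A call has 1 to 10 rows; each row shifts and turns the pose as measured when the row begins, along the tool's axes as they then stand; what a row does not reach is not made up. A row lasts 1/10 s, in which the tool goes at most 50 mm and 8.59 degrees, less where a joint would pass 70% of its speed; a pose out of reach is approached as far as the arm can. A call with a gripper value outside its range is refused whole. The fingers move at their own pace and stop on an object; "force" is the grip in N (left out, the last holds). Time passes only in rows, so rows that do not move let the fingers close. It gives the time, the measured TCP pose, the force and the opening at its end, in the units of the state.
- sense(): the state, without advancing time (a new reading comes with each control period).
- snapshot(name): name is "scene" or "top" or "wrist"; returns the picture (480x640x3 uint8, blue, green, red); there is no depth.
- camera_params(name): a dict with "fx", "fy", "cx", "cy" (pixels), "R" (3x3) and "t" (3): a world point X has camera coordinates R X + t; the wrist camera has in their place "tool_from_camera" (4x4, takes a point from camera to tool coordinates, whose origin is the TCP and whose axes are the flange's). Camera axes: x right, y down, z forward; pixel columns grow to the right and rows downward; lengths in mm; the calibration is good to about 2 mm. A picture is of the moment at which its call begins: read the wrist's pose just before it. camera_params takes no time and is no camera call.
- hand_in(): hands the job in, once; it reports no verdict.
The state is a dict: "time": time; "joint_pos": joint angles; "qd": joint speeds; "joint_efforts": joint torques, N m; "tool_pos": TCP position; "tcp_rot": TCP orientation; "ft_force": force on the tool from outside, world axes, zero at the start; "wrist_torque": the same for the moment, N m; "finger_gap": finger opening in mm.
Only numpy, scipy, OpenCV 4.12 (cv2) and the standard library are available. Lean on these libraries where they do the work, as an engineer would, in place of code of your own. Each camera call takes 0.05 s, during which the arm holds its last target. There are 200 camera calls.

## Working session

There is one attempt and no reset: what is moved stays moved. The work goes in short steps, Python scripts to look and compute and a tool call to move; the robot and the scene stay as the last step left them, time stands still between calls to the robot, and variables do not carry over. Pictures are saved under pics/ and viewed, about 8 in all and at most 12, crops included, and the job is handed in when it is done.

Besides the shell and the picture viewer there is one more tool, called by a JSON object that holds its "name" and its "arguments", one argument or row to a line. servo_tool: Moves the arm, as the interface text tells. Its arguments: {"type":"object","properties":{"motion":{"type":"array"},"force":{"type":"number"}},"required":["motion"]}

```bash
mkdir -p pics; ls; python3 - <<'E'
from bench import *
import cv2,numpy as np
s=sense();print(s['time'],s['tool_pos'],s['tcp_rot'],s['finger_gap'],hold_point_z)
for n in ("scene","top"):
    im=snapshot(n);cv2.imwrite(f"pics/{n}0.png",im)
    p=camera_params(n);print(n,{k:np.round(v,4).tolist() for k,v in p.items()})
print(camera_params("wrist"))
E
```

```text
pics
0.0 [ 227.32486535 -554.65633688  230.24360087] [-1.79893239e+02 -1.19065460e-02  2.22767510e+01] 85.29709053782578 18.700000000000003
scene {'fx': 596.5161, 'fy': 596.5161, 'cx': 336.7088, 'cy': 241.8316, 'R': [[-0.7795, 0.6262, -0.0137], [0.4415, 0.5339, -0.7211], [-0.4442, -0.5682, -0.6927]], 't': [415.5062, -171.2716, 2008.96]}
top {'fx': 443.8185, 'fy': 443.8185, 'cx': 321.4326, 'cy': 237.2565, 'R': [[0.0354, -0.9994, 0.0011], [-0.978, -0.0349, -0.2057], [0.2056, 0.0062, -0.9786]], 't': [-27.831, 563.9711, 1097.1771]}
{'fx': 330.9140649793087, 'fy': 330.9140649793087, 'cx': 318.2242817927902, 'cy': 239.45532479957288, 'tool_from_camera': array([[-3.18859136e-05, -9.50317171e-01, -3.11283269e-01,
         7.90826109e+01],
       [ 9.99999949e-01, -1.29519396e-04,  2.92976216e-04,
        -3.09290930e-02],
       [-3.18737550e-04, -3.11283244e-01,  9.50317126e-01,
        -1.42765514e+02],
       [ 0.00000000e+00,  0.00000000e+00,  0.00000000e+00,
         1.00000000e+00]])}
```

View pics/top0.png

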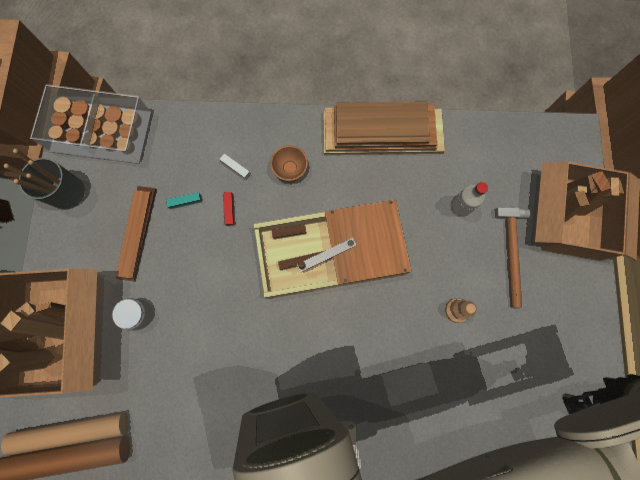

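View pics/scene0.png

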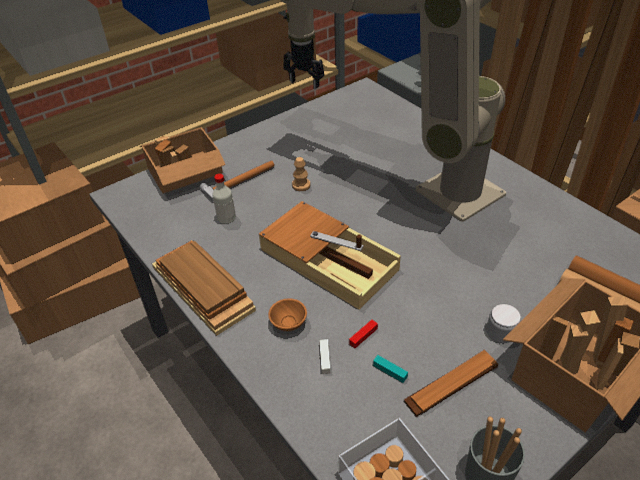

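The top view shows the box at about (255–410, 200–297). The keeper knob is near (303,266), pointing slightly towards the robot. The batten head is near (282,264) and the offcut near (289,231). I'll take a closer crop.

```bash
python3 - <<'E'
import cv2
im=cv2.imread("pics/top0.png")[190:305,245:420]
cv2.imwrite("pics/topc.png",cv2.resize(im,None,fx=4.5,fy=4.5,interpolation=cv2.INTER_CUBIC))
E
```

```text
(no output)
```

View pics/topc.png

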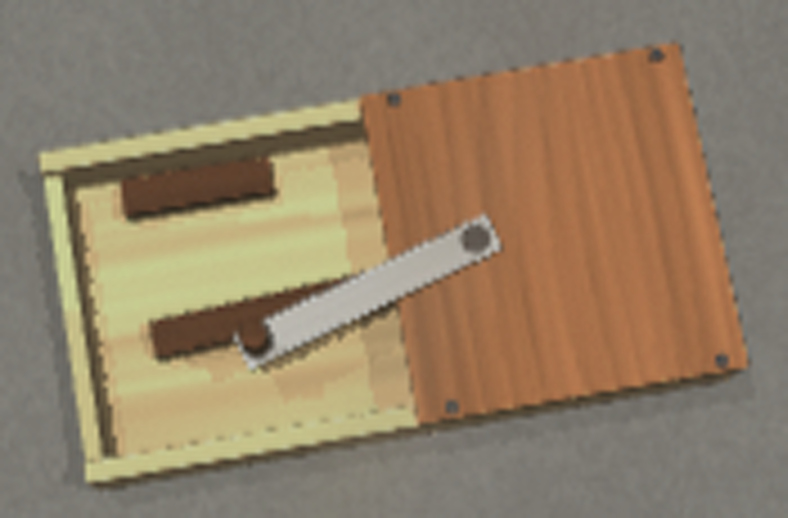

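```bash
cat > h.py <<'E'
import numpy as np
from scipy.optimize import least_squares
from scipy.spatial.transform import Rotation as Ro
from bench import *
def ray(n,uv,z):
    p=camera_params(n);R=np.array(p['R']);t=np.array(p['t'])
    if n=='wrist':raise ValueError
    d=R.T@np.array([(uv[0]-p['cx'])/p['fx'],(uv[1]-p['cy'])/p['fy'],1]);c=-R.T@t
    return c+d*(z-c[2])/d[2]
def proj(n,X):
    p=camera_params(n);c=np.asarray(X)@np.array(p['R']).T+np.array(p['t']);return np.c_[c[:,0]/c[:,2]*p['fx']+p['cx'],c[:,1]/c[:,2]*p['fy']+p['cy']]
def wray(pose,uv,z):
    p=camera_params('wrist');T=p['tool_from_camera'];R=Ro.from_euler('xyz',pose[1],degrees=True).as_matrix()
    d=R@T[:3,:3]@np.array([(uv[0]-p['cx'])/p['fx'],(uv[1]-p['cy'])/p['fy'],1]);c=np.array(pose[0])+R@T[:3,3]
    return c+d*(z-c[2])/d[2]
E
python3 - <<'E'
from h import *
f=lambda q:np.array(q)/4.5+[245,190]
px=f([(680,43),(747,370),(415,424),(362,93)]); bx=np.array([(-185,-97,67),(-185,97,67),(5,97,67),(5,-97,67.)])
W=lambda q,P:np.c_[q[0]+P[:,0]*np.cos(q[2])-P[:,1]*np.sin(q[2]),q[1]+P[:,0]*np.sin(q[2])+P[:,1]*np.cos(q[2]),P[:,2]]
r=least_squares(lambda q:(proj('top',W(q,bx))-px).ravel(),[480,0,1.6]);q=r.x;print(q,np.degrees(q[2]),r.fun.round(1))
c,s=np.cos(q[2]),np.sin(q[2]);inv=lambda w:np.array([[c,s],[-s,c]])@(w[:2]-q[:2])
for nm,uv,z in [('headA',(150,322),28),('headB',(157,358),28),('batfar',(330,281),28),('knobtop',(255,335),117),('pivot',(476,237),75),('offA',(122,180),28),('offB',(272,160),28),('barend',(242,345),75)]:
    w=ray('top',f(uv),z);print(nm,w.round(1),'box',inv(w).round(1))
print('knob expected frames; bystanders:')
for nm,uv,z in [('finial',(460,302),116),('glue',(482,188),170),('bowl',(290,163),45),('tin',(127,313),70),('hamhead',(513,212),20)]:print(nm,ray('top',uv,z).round())
E
```

```text
[539.76590533 -38.50999881   1.76500413] 101.127287382851 [ 0.2  0.2  0.  -0.1  0.1 -0.3 -0.4  0.1]
headA [501.4 104.   28. ] box [147.2  10.2]
headB [480.3  98.7  28. ] box [146.1  31.9]
batfar [529.6  -0.8  28. ] box [38.9  2.7]
knobtop [482.9  37.6 117. ] box [85.7 41.1]
pivot [549.7 -83.5  75. ] box [-46.   -1.1]
offA [586.2 125.4  28. ] box [151.9 -77.2]
offB [601.6  36.5  28. ] box [ 61.7 -75.2]
barend [483.1  46.7  75. ] box [94.6 39.1]
knob expected frames; bystanders:
finial [ 406. -346.  116.]
glue [ 676. -390.  170.]
bowl [772.  85.  45.]
tin [353. 469.  70.]
hamhead [ 662. -527.   20.]
```

{"name": "servo_tool", "arguments": {
  "motion": [
    [60, 40, -5, 0, 0, 0, -0.08],
    [60, 48, -8, 0, 0, 0, -0.083],
    [60, 48, -8, 0, 0, 0, -0.083],
    [60, 48, -8, 0, 0, 0, -0.083],
    [60, 48, -8, 0, 0, 0, -0.083],
    [60, 48, -8, 0, 0, 0, -0.083],
    [60, 48, -8, 0, 0, 0, -0.083],
    [60, 48, -8, 0, 0, 0, -0.083],
    [60, 48, -8, 0, 0, 0, -0.083],
    [60, 48, -8, 0, 0, 0, -0.083]
  ],
  "force": 20
}}

```text
time: 1.1
tool_pos: [505.0, -174.2, 224.8]
tcp_rot: [-179.5, -0.2, 70.8]
ft_force: [0.7, -0.8, -0.1]
finger_gap: 59.9
```

```bash
cat >> h.py <<'E'
def to(pos,rot,n=1):
    s=sense();R=Ro.from_euler('xyz',s['tcp_rot'],degrees=True);d=R.inv().apply(np.array(pos)-s['tool_pos']);v=(R.inv()*Ro.from_euler('xyz',rot,degrees=True)).as_rotvec()
    print('total',d.round(1),v.round(3),'per row',(d/n).round(1),(v/n).round(4))
Q=np.array([539.77,-38.51,1.765])
def b2w(x,y,z):
    c,s=np.cos(Q[2]),np.sin(Q[2]);return np.array([Q[0]+c*x-s*y,Q[1]+s*x+c*y,z])
def w2b(w):
    c,s=np.cos(Q[2]),np.sin(Q[2]);return np.array([[c,s],[-s,c]])@(np.array(w)[:2]-Q[:2])
E
python3 - <<'E'
from h import *
k=b2w(-45+131.5,41.2,0);print(k)
to([k[0],k[1],224],[180,0,104],7)
E
```

```text
[482.65126843  38.41295174   0.        ]
total [193.5 -90.9   2.4] [-0.007 -0.006 -0.579] per row [ 27.6 -13.    0.3] [-0.001  -0.0009 -0.0827]
```

{"name": "servo_tool", "arguments": {
  "motion": [
    [45, 28, -13, 0, -0.001, -0.001, -0.085],
    [45, 29, -11, 0, -0.001, -0.001, -0.085],
    [45, 30, -8, 0, -0.001, -0.001, -0.085],
    [45, 30, -6, 0, -0.001, -0.001, -0.085],
    [45, 30, -3, 0, -0.001, -0.001, -0.085],
    [45, 30, -1, 0, -0.001, -0.001, -0.085],
    [45, 30, 2, 0, 0, 0, -0.085],
    [45, 0, 0, 0, 0, 0, 0]
  ]
}}

```text
time: 1.9
tool_pos: [475.4, 53.4, 222.2]
tcp_rot: [-179.7, -0.3, 107.0]
ft_force: [0.2, 0.1, -0.1]
finger_gap: 45.1
```

```bash
python3 - <<'E'
from h import *
import cv2
s=sense();print(s['tool_pos'],s['tcp_rot'])
cv2.imwrite('pics/w1.png',snapshot('wrist'))
k=b2w(-45+131.5,41.2,0);to([k[0],k[1],84],[180,0,104])
E
```

```text
[475.36344155  53.43534215 222.23149572] [-179.70413677   -0.30287709  106.98658942]
total [-15.7   3.5 138.1] [-0.006 -0.004  0.049] per row [-15.7   3.5 138.1] [-0.0055 -0.0042  0.0493]
```

View pics/w1.png

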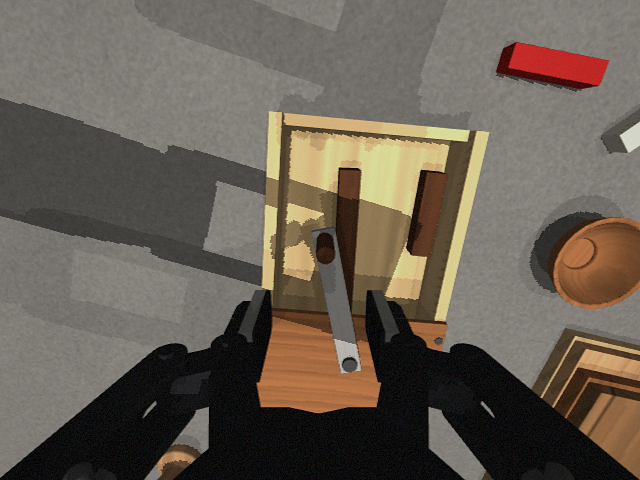

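```bash
python3 - <<'E'
from h import *
p=([475.36,53.43,222.23],[-179.704,-.303,106.987])
for n,uv,z in [('knob',(326,256),117),('pivot',(348,366),75),('hA',(338,168),28),('hB',(360,168),28),('far',(356,265),28),('offA',(424,171),28),('wallcorner',(488,131),60),('wallcornerL',(269,112),60),('coverR',(447,321),67)]:
    w=wray(p,uv,z);print(n,w.round(1),w2b(w).round(1))
E
```

```text
knob [484.4  40.7 117. ] [88.4 39.1]
pivot [548.8 -85.3  75. ] [-47.6   0.2]
hA [479.2 102.3  28. ] [149.9  32.2]
hB [500.3 108.8  28. ] [152.1  10.3]
far [530.5   8.6  28. ] [48. -0.]
offA [562.6 124.7  28. ] [155.8 -53.9]
wallcorner [592.3 173.5  60. ] [197.9 -92.4]
wallcornerL [405.  132.6  60. ] [193.9  99.2]
coverR [630.9  -8.6  67. ] [ 11.8 -95.2]
```

{"name": "servo_tool", "arguments": {
  "motion": [
    [45, -8, 2, 10, 0, 0, 0],
    [45, -8, 2, 35, 0, 0, 0],
    [45, 0, 0, 40, 0, 0, 0],
    [45, 0, 0, 35, 0, 0, 0],
    [45, 0, 0, 17, 0, 0, 0],
    [10, 0, 0, 0, 0, 0, 0],
    [10, 0, 0, 0, 0, 0, 0],
    [10, 0, 0, 0, 0, 0, 0],
    [10, 0, 0, 0, 0, 0, 0]
  ],
  "force": 20
}}

```text
time: 2.85
tool_pos: [484.3, 28.0, 77.2]
tcp_rot: [-179.6, -0.2, 105.9]
ft_force: [-0.1, 2.5, -9.0]
finger_gap: 15.1
```

{"name": "servo_tool", "arguments": {
  "motion": [
    [35, 0, 0, -4, 0, 0, 0],
    [35, 0, 0, -2, 0, 0, 0],
    [35, 6, 0, 0, 0, 0, 0],
    [35, 5, 0, 0, 0, 0, 0],
    [35, 0, 0, 0, 0, 0, 0]
  ]
}}

```text
time: 3.35
tool_pos: [485.1, 38.7, 88.7]
tcp_rot: [179.9, 0.1, 105.9]
ft_force: [0.5, 0.3, -0.5]
finger_gap: 35.0
```

```bash
python3 - <<'E'
from h import *
s=sense();print(s['tool_pos'],s['tcp_rot'],s['ft_force'],s['finger_gap'],w2b(s['tool_pos']))
E
```

```text
[485.12560876  38.70287935  88.70019276] [1.79910256e+02 5.78672737e-02 1.05946418e+02] [ 0.52154772  0.33315606 -0.52120501] 34.97887090275154 [86.3069663  38.71622141]
```

{"name": "servo_tool", "arguments": {
  "motion": [
    [10, 0, 0, 3, 0, 0, 0],
    [10, 0, 0, 0, 0, 0, 0],
    [10, 0, 0, 0, 0, 0, 0],
    [10, 0, 0, 0, 0, 0, 0]
  ],
  "force": 20
}}

```text
time: 3.75
tool_pos: [485.2, 39.0, 85.7]
tcp_rot: [179.9, 0.1, 106.0]
ft_force: [-0.6, -0.6, 2.5]
finger_gap: 15.6
```

```bash
cat >> h.py <<'E'
def arc(th,n):
    s=sense();R=Ro.from_euler('xyz',s['tcp_rot'],degrees=True)
    b=w2b(s['tool_pos']);print('box',b.round(1),'theta',np.arctan2(-b[1],b[0]+45).round(3),'r',np.hypot(b[0]+45,b[1]).round(1),s['ft_force'].round(1) if hasattr(s['ft_force'],'round') else s['ft_force'])
    t0=np.arctan2(-b[1],b[0]+45);p=np.array(s['tool_pos'])
    for t in np.linspace(t0,th,n+1)[1:]:
        w=b2w(-45+138*np.cos(t),-138*np.sin(t),s['tool_pos'][2]);print(round(t,2),R.inv().apply(w-p).round(1));p=w
E
python3 -c "
from h import *
arc(1.58,18)"
```

```text
box [86.6 38.6] theta -0.285 r 137.1 [-0.6 -0.6  2.5]
-0.18 [ 3. 14.  0.]
-0.08 [ 0.6 14.3  0. ]
0.03 [-0.8 14.3  0. ]
0.13 [-2.3 14.1  0. ]
0.23 [-3.8 13.8  0. ]
0.34 [-5.2 13.3  0. ]
0.44 [-6.5 12.7  0. ]
0.54 [-7.8 12.   0. ]
0.65 [-9.  11.1  0. ]
0.75 [-10.1  10.1   0. ]
0.85 [-11.1   9.    0. ]
0.96 [-12.    7.8   0. ]
1.06 [-12.7   6.5   0. ]
1.17 [-13.3   5.2   0. ]
1.27 [-13.8   3.8   0. ]
1.37 [-14.1   2.3   0. ]
1.48 [-14.3   0.9   0. ]
1.58 [-14.3  -0.6   0. ]
```

{"name": "servo_tool", "arguments": {
  "motion": [
    [10, 2, 14, 0, 0, 0, 0],
    [10, 0.6, 14, 0, 0, 0, 0],
    [10, -0.8, 14, 0, 0, 0, 0],
    [10, -2.3, 14, 0, 0, 0, 0],
    [10, -3.8, 14, 0, 0, 0, 0],
    [10, -5, 13, 0, 0, 0, 0],
    [10, -6.5, 13, 0, 0, 0, 0],
    [10, -8, 12, 0, 0, 0, 0]
  ]
}}

```text
time: 4.55
tool_pos: [595.2, 49.5, 85.3]
tcp_rot: [-179.7, -0.4, 105.9]
ft_force: [-2.3, 2.4, 4.6]
finger_gap: 15.2
```

```bash
python3 -c "
from h import *
arc(1.58,10)"
```

```text
box [ 75.6 -71.4] theta 0.535 r 140.2 [-2.3  2.4  4.6]
0.64 [-10.7  10.   -0.1]
0.74 [-10.1  10.3  -0.1]
0.85 [-11.1   9.2  -0.1]
0.95 [-12.    8.   -0.1]
1.06 [-12.8   6.7  -0.1]
1.16 [-13.4   5.3  -0.1]
1.27 [-13.9   3.9  -0.1]
1.37 [-14.2   2.4  -0.1]
1.48 [-14.4   0.9  -0.1]
1.58 [-14.4  -0.6  -0.1]
```

{"name": "servo_tool", "arguments": {
  "motion": [
    [10, -10, 10, 0, 0, 0, 0],
    [10, -10, 10, 0, 0, 0, 0],
    [10, -11, 9, 0, 0, 0, 0],
    [10, -12, 8, 0, 0, 0, 0],
    [10, -13, 7, 0, 0, 0, 0]
  ]
}}

```text
time: 5.05
tool_pos: [655.1, 9.1, 85.2]
tcp_rot: [-179.7, -0.6, 105.9]
ft_force: [-5.8, -0.9, 5.4]
finger_gap: 15.2
```

```bash
python3 -c "
from h import *
arc(1.58,5)"
```

```text
box [  24.4 -122.3] theta 1.055 r 140.7 [-5.8 -0.9  5.4]
1.16 [-14.6   3.   -0.2]
1.26 [-14.    3.9  -0.2]
1.37 [-14.3   2.4  -0.2]
1.47 [-14.5   0.9  -0.2]
1.58 [-14.5  -0.6  -0.2]
```

{"name": "servo_tool", "arguments": {
  "motion": [
    [10, -14, 4, 0, 0, 0, 0],
    [10, -14, 4, 0, 0, 0, 0],
    [10, -14, 2, 0, 0, 0, 0],
    [10, -14.5, 1, 0, 0, 0, 0],
    [10, -14.5, -0.5, 0, 0, 0, 0],
    [10, 0, 0, 0, 0, 0, 0]
  ]
}}

```text
time: 5.65
tool_pos: [685.4, -62.7, 85.0]
tcp_rot: [-179.5, -0.7, 105.8]
ft_force: [-0.4, -0.9, 2.8]
finger_gap: 15.5
```

```bash
python3 -c "
from h import *
import cv2
arc(1.58,1)
s=sense();print(s['tool_pos'],s['tcp_rot'])
im=snapshot('top');cv2.imwrite('pics/t2.png',cv2.resize(im[150:310,240:440],None,fx=3.5,fy=3.5,interpolation=cv2.INTER_CUBIC))"
```

```text
box [ -51.8 -138.3] theta 1.62 r 138.4 [-0.4 -0.9  2.8]
1.58 [5.5 0.2 0.1]
[685.44125131 -62.6672008   85.0262013 ] [-179.46184463   -0.72012353  105.81953142]
```

View pics/t2.png

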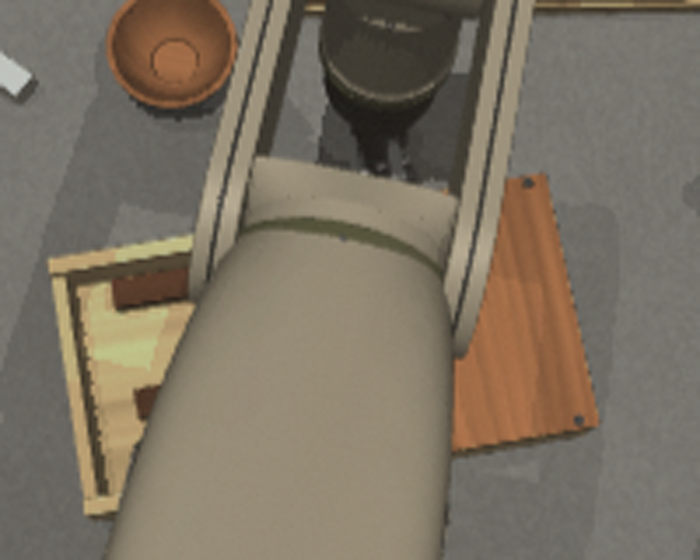

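{"name": "servo_tool", "arguments": {
  "motion": [
    [10, 3, 0, 0, 0, 0, 0],
    [45, 0, 0, 0, 0, 0, 0],
    [45, 0, 0, 0, 0, 0, 0],
    [45, 0, 0, 0, 0, 0, 0],
    [45, 0, 0, -30, 0, 0, 0],
    [45, 0, 0, -40, 0, 0, 0],
    [45, 0, 0, -45, 0, 0, 0],
    [45, 0, 0, 0, 0, 0, 0]
  ]
}}

```text
time: 6.5
tool_pos: [683.2, -57.7, 198.1]
tcp_rot: [-179.0, -0.9, 106.0]
ft_force: [1.6, -0.0, 1.4]
finger_gap: 45.1
```

```bash
python3 -c "
from h import *
p=b2w(85,15,200);print(p);to(p,[180,0,106],6)"
```

```text
[508.64822978  41.99736251 200.        ]
total [ 143.9 -140.3    2.9] [-0.017 -0.017  0.   ] per row [ 24.  -23.4   0.5] [-0.0029 -0.0028  0.    ]
```

{"name": "servo_tool", "arguments": {
  "motion": [
    [45, 24, -23, 0, -0.003, -0.003, 0],
    [45, 24, -23, 0, -0.003, -0.003, 0],
    [45, 24, -23, 0, -0.003, -0.003, 0],
    [45, 24, -23, 0, -0.003, -0.003, 0],
    [45, 24, -23, 0, -0.003, -0.003, 0],
    [45, 20, -22, 0, -0.002, -0.002, 0],
    [45, 0, 0, 0, 0, 0, 0],
    [45, 0, 0, 0, 0, 0, 0]
  ]
}}

```text
time: 7.3
tool_pos: [506.3, 44.3, 197.7]
tcp_rot: [179.9, 0.0, 106.2]
ft_force: [-0.4, 0.4, 0.1]
finger_gap: 44.9
```

```bash
python3 -c "
from h import *
import cv2
s=sense();print(np.round(s['tool_pos'],2).tolist(),np.round(s['tcp_rot'],3).tolist(),w2b(s['tool_pos']))
cv2.imwrite('pics/w3.png',snapshot('wrist'))"
```

```text
[506.29, 44.3, 197.67] [179.943, 0.031, 106.216] [87.71157575 16.86830463]
```

View pics/w3.png

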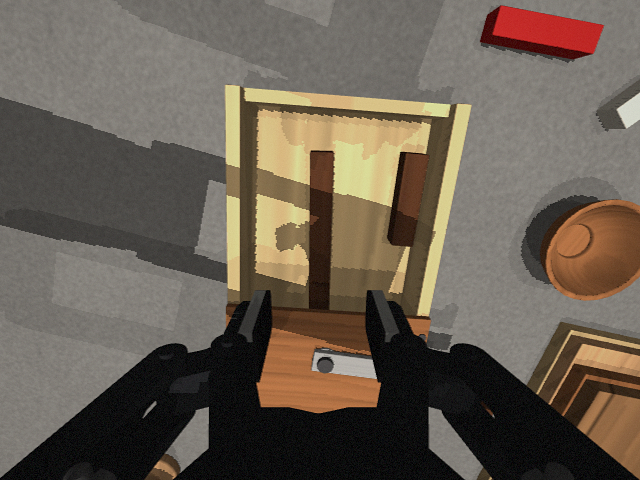

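```bash
python3 -c "
from h import *
p=([506.29,44.3,197.67],[179.943,.031,106.216])
for n,uv,z in [('piv',(325,365),75),('kt1',(320,349),75),('kt2',(378,354),75),('kb1',(316,371),75),('kb2',(375,377),75),('hA',(310,152),28),('hB',(333,152),28),('fA',(309,295),28),('fB',(329.5,295),28),('offnear',(388,243),28),('cov',(429,318),67),('covL',(228,305),67)]:
    w=wray(p,uv,z);print(n,w.round(1),w2b(w).round(1))
"
```

```text
piv [549.5 -83.4  75. ] [-45.9  -0.9]
kt1 [539.8 -67.3  75. ] [-28.2   5.5]
kt2 [594.4 -57.3  75. ] [-28.9 -50. ]
kb1 [543.1 -92.5  75. ] [-53.7   7.1]
kb2 [600.5 -83.3  75. ] [-55.7 -50.9]
hA [481.3 101.   28. ] [148.2  30.4]
hB [501.5 106.9  28. ] [150.1   9.5]
fA [519.9 -39.4  28. ] [ 3.  19.7]
fB [540.6 -33.4  28. ] [ 4.9 -1.8]
offnear [579.9  38.2  28. ] [ 67.5 -54.2]
cov [630.5 -11.1  67. ] [  9.3 -94.4]
covL [445.8 -50.4  67. ] [ 6.5 94.5]
```

{"name": "servo_tool", "arguments": {
  "motion": [
    [45, 0, 1, 25, 0, 0, 0],
    [45, 0, 0, 40, 0, 0, 0],
    [45, 0, 0, 40, 0, 0, 0],
    [45, 0, 0, 30, 0, 0, 0],
    [45, 0, 0, 15, 0, 0, 0],
    [45, 0, 0, 0, 0, 0, 0.01],
    [45, 0, 0, 0, 0, 0, 0]
  ]
}}

```text
time: 8.05
tool_pos: [516.0, 41.3, 44.7]
tcp_rot: [179.6, 0.2, 105.4]
ft_force: [-0.5, -0.4, 0.7]
finger_gap: 44.8
```

```bash
python3 -c "
from h import *
s=sense();b=w2b(s['tool_pos']);print(b,s['tool_pos'],s['tcp_rot'],'yc',20+(b[0]-149)*.076)"
```

```text
[82.87409213  7.94523635] [515.98064442  41.27288343  44.6572508 ] [1.79574089e+02 1.68414281e-01 1.05378451e+02] yc 14.974431002249656
```

{"name": "servo_tool", "arguments": {
  "motion": [
    [45, 3, -4, 8, 0, 0, 0],
    [45, 2, -3, 8, 0, 0, 0],
    [45, 0, 0, 7, 0, 0, 0],
    [45, 0, 0, 5, 0, 0, 0],
    [45, 0, 0, 4, 0, 0, 0],
    [45, 0, 0, 0, 0, 0, 0]
  ]
}}

```text
time: 8.65
tool_pos: [511.3, 44.2, 14.0]
tcp_rot: [179.2, 0.3, 105.4]
ft_force: [0.0, -0.3, 0.1]
finger_gap: 44.7
```

```bash
python3 -c "
from h import *
s=sense();b=w2b(s['tool_pos']);print(b,s['tool_pos'],s['tcp_rot'],'yc',20+(b[0]-149)*.076)"
```

```text
[86.64203699 11.98080764] [511.29377744  44.19119149  13.98028032] [179.19613857   0.28142793 105.36909806] yc 15.260794811016844
```

{"name": "servo_tool", "arguments": {
  "motion": [
    [45, 0, -3, 3, 0.014, 0, 0],
    [45, 0, 0, 3, 0, 0, 0],
    [45, 0, 0, 0, 0, 0, 0],
    [10, 0, 0, 0, 0, 0, 0],
    [10, 0, 0, 0, 0, 0, 0],
    [10, 0, 0, 0, 0, 0, 0],
    [10, 0, 0, 0, 0, 0, 0],
    [10, 0, 0, 0, 0, 0, 0]
  ],
  "force": 100
}}

```text
time: 9.45
tool_pos: [509.1, 43.3, 8.6]
tcp_rot: [180.0, 0.3, 105.4]
ft_force: [-0.2, 1.0, -1.1]
finger_gap: 19.9
```

```bash
python3 -c "
from h import *
s=sense();b=w2b(s['tool_pos']);print(b,s['tool_pos'],s['tcp_rot'],s['ft_force'],s['finger_gap'])"
```

```text
[86.1795093  14.28549709] [509.12167333  43.29258751   8.55928057] [179.98985233   0.29990556 105.36217178] [-0.22460183  1.00176273 -1.09626773] 19.88866955891645
```

```bash
cat >> h.py <<'E'
P0=np.array([509.12,43.29,8.56]);R0=Ro.from_euler('xyz',[180,0,105.36],degrees=True)
U=R0.apply([1,0,0]);L=257.
def tgt(xt,zt,th):
    th=np.radians(th);u=xt+171+L*np.cos(th)-4.56*np.sin(th)-L
    P=P0+u*U;P[2]=zt+L*np.sin(th)+4.56*np.cos(th);return P,R0*Ro.from_euler('y',th)
def state():
    s=sense();R=Ro.from_euler('xyz',s['tcp_rot'],degrees=True);X=R.apply([1,0,0]);Z=R.apply([0,0,1]);p=np.array(s['tool_pos'])
    t=p-L*X+4.56*Z;print('t',s['time'],'tail xt',((t-P0)@U+L-171).round(1),'zt',t[2].round(1),'theta',np.degrees(np.arcsin(X[2])).round(2),'lat',(np.cross(U,t-P0)[2]).round(1),'headz',(t+320*X-12*Z)[2].round(1),'F',np.round(s['ft_force'],1),'T',np.round(s['wrist_torque'],2),'gap',round(s['finger_gap'],1))
    return p,R
def plan(W):
    p,R=state()
    for (xt,zt,th,n) in W:
        P1,R1=tgt(xt,zt,th);v=(R.inv()*R1).as_rotvec()
        for k in range(n):
            d=R.inv().apply((P1-p)/(n-k));print((xt,zt,th),d.round(1),(v/n).round(4));p=p+(P1-p)/(n-k);R=R*Ro.from_rotvec(v/n)
E
python3 -c "
from h import *
plan([(-169,5,4.5,4),(-165,6,8.5,4)])"
```

```text
t 9.45 tail xt -171.0 zt 5.3 theta -0.3 lat -0.0 headz 15.7 F [-0.2  1.  -1.1] T [0.06 0.03 0.  ] gap 19.9
(-169, 5, 4.5) [ 0.2  0.  -5.3] [0.     0.0209 0.    ]
(-169, 5, 4.5) [ 0.3  0.  -5.3] [0.     0.0209 0.    ]
(-169, 5, 4.5) [ 0.4 -0.  -5.3] [0.     0.0209 0.    ]
(-169, 5, 4.5) [ 0.5 -0.  -5.3] [0.     0.0209 0.    ]
(-165, 6, 8.5) [ 0.8  0.  -4.6] [0.     0.0175 0.    ]
(-165, 6, 8.5) [ 0.9  0.  -4.6] [0.     0.0175 0.    ]
(-165, 6, 8.5) [ 0.9  0.  -4.6] [0.     0.0175 0.    ]
(-165, 6, 8.5) [ 1.   0.  -4.6] [0.     0.0175 0.    ]
```

{"name": "servo_tool", "arguments": {
  "motion": [
    [10, 0, 0, -5, 0, 0.021, 0],
    [10, 0.3, 0, -5, 0, 0.021, 0],
    [10, 0.4, 0, -5, 0, 0.021, 0],
    [10, 0.5, 0, -5, 0, 0.021, 0],
    [10, 0, 0, 0, 0, 0, 0]
  ],
  "force": 100
}}

```text
time: 9.95
tool_pos: [509.7, 43.4, 31.2]
tcp_rot: [179.9, -4.9, 105.4]
ft_force: [-0.3, -0.0, 0.5]
finger_gap: 19.9
```

```bash
python3 -c "
from h import *
plan([(-165,6,8.5,4)])"
```

```text
t 9.95 tail xt -169.7 zt 4.7 theta 4.9 lat -0.7 headz 44.0 F [-0.3 -0.   0.5] T [-0.03 -0.03 -0.01] gap 19.9
(-165, 6, 8.5) [ 1.  -0.1 -4.3] [0.0004 0.0157 0.0001]
(-165, 6, 8.5) [ 1.1 -0.2 -4.2] [0.0004 0.0157 0.0001]
(-165, 6, 8.5) [ 1.1 -0.2 -4.2] [0.0004 0.0157 0.0001]
(-165, 6, 8.5) [ 1.2 -0.2 -4.2] [0.0004 0.0157 0.0001]
```

{"name": "servo_tool", "arguments": {
  "motion": [
    [10, 1, 0, -4, 0, 0.0155, 0],
    [10, 1, 0, -4, 0, 0.0155, 0],
    [10, 1, 0, -4, 0, 0.0155, 0],
    [10, 1, 0, -4, 0, 0.0155, 0],
    [10, 0, 0, 0, 0, 0, 0]
  ]
}}

```text
time: 10.45
tool_pos: [509.0, 45.7, 49.0]
tcp_rot: [179.9, -8.8, 105.4]
ft_force: [0.9, -0.1, -1.0]
finger_gap: 19.8
```

```bash
python3 -c "
from h import *
import cv2
plan([(-130,6,10.5,5),(-100,6,13.5,4)])
im=snapshot('scene');cv2.imwrite('pics/s4.png',cv2.resize(im[180:320,240:420],None,fx=4,fy=4,interpolation=cv2.INTER_CUBIC))"
```

```text
t 10.45 tail xt -164.9 zt 5.1 theta 8.8 lat -0.6 headz 65.9 F [ 0.9 -0.1 -1. ] T [-0.07 -0.04  0.07] gap 19.8
(-130, 6, 10.5) [ 6.9 -0.1 -0.6] [0.0004 0.0059 0.0001]
(-130, 6, 10.5) [ 6.9 -0.1 -0.6] [0.0004 0.0059 0.0001]
(-130, 6, 10.5) [ 6.9 -0.1 -0.5] [0.0004 0.0059 0.0001]
(-130, 6, 10.5) [ 6.9 -0.1 -0.5] [0.0004 0.0059 0.0001]
(-130, 6, 10.5) [ 6.9 -0.1 -0.5] [0.0004 0.0059 0.0001]
(-100, 6, 13.5) [ 7.2 -0.  -2. ] [-0.      0.0131  0.    ]
(-100, 6, 13.5) [ 7.3  0.  -1.9] [-0.      0.0131  0.    ]
(-100, 6, 13.5) [ 7.3  0.  -1.8] [-0.      0.0131  0.    ]
(-100, 6, 13.5) [ 7.3 -0.  -1.7] [-0.      0.0131  0.    ]
```

View pics/s4.png

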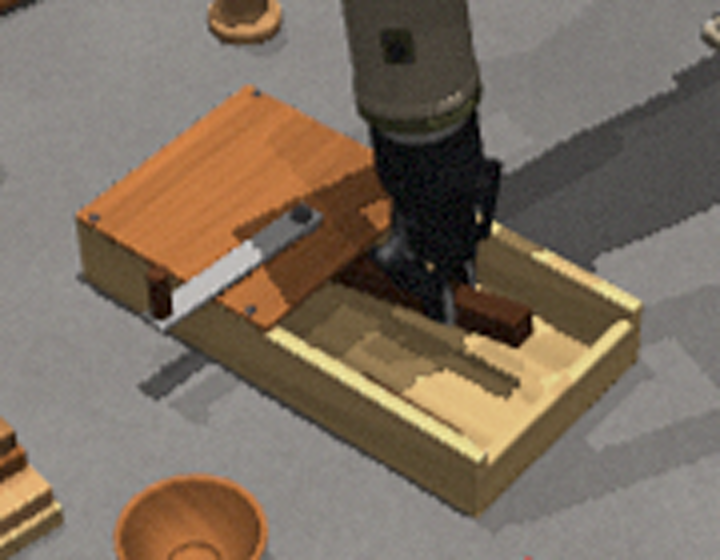

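The scene shows the batten held and tilted, with its head raised at crop (525,325). The keeper is square across, with its knob at (160,290). I'll go on drawing it out.

{"name": "servo_tool", "arguments": {
  "motion": [
    [10, 7, 0, -0.5, 0, 0.005, 0],
    [10, 7, 0, -0.5, 0, 0.006, 0],
    [10, 7, 0, -0.5, 0, 0.006, 0],
    [10, 7, 0, -0.5, 0, 0.006, 0],
    [10, 7, 0, -0.5, 0, 0.006, 0],
    [10, 0, 0, 0, 0, 0, 0]
  ]
}}

```text
time: 11.1
tool_pos: [497.9, 82.6, 56.8]
tcp_rot: [-180.0, -10.6, 105.4]
ft_force: [-0.0, 0.3, -0.7]
finger_gap: 19.8
```

```bash
python3 -c "
from h import *
plan([(-100,6,13.5,4),(-60,8,18,5)])"
```

```text
t 11.1 tail xt -124.9 zt 5.0 theta 10.62 lat 0.2 headz 75.7 F [-0.   0.3 -0.7] T [ 0.   -0.03 -0.02] gap 19.8
(-100, 6, 13.5) [ 6.   0.1 -2.3] [-0.0001  0.0126  0.0003]
(-100, 6, 13.5) [ 6.1  0.1 -2.3] [-0.0001  0.0126  0.0003]
(-100, 6, 13.5) [ 6.1  0.1 -2.2] [-0.0001  0.0126  0.0003]
(-100, 6, 13.5) [ 6.1  0.1 -2.1] [-0.0001  0.0126  0.0003]
(-60, 8, 18) [ 7.6  0.  -2.6] [-0.      0.0157  0.    ]
(-60, 8, 18) [ 7.7  0.  -2.4] [-0.      0.0157  0.    ]
(-60, 8, 18) [ 7.7 -0.  -2.3] [-0.      0.0157  0.    ]
(-60, 8, 18) [ 7.8 -0.  -2.2] [-0.      0.0157  0.    ]
(-60, 8, 18) [ 7.8 -0.  -2.1] [-0.      0.0157  0.    ]
```

{"name": "servo_tool", "arguments": {
  "motion": [
    [10, 6, 0, -2.3, 0, 0.0125, 0],
    [10, 6, 0, -2.3, 0, 0.0125, 0],
    [10, 6, 0, -2.2, 0, 0.0125, 0],
    [10, 6, 0, -2.1, 0, 0.0125, 0],
    [10, 7.5, 0, -2.5, 0, 0.0155, 0],
    [10, 7.5, 0, -2.4, 0, 0.0155, 0],
    [10, 7.7, 0, -2.3, 0, 0.0155, 0],
    [10, 7.7, 0, -2.2, 0, 0.0155, 0],
    [10, 7.7, 0, -2.1, 0, 0.0155, 0],
    [10, 0, 0, 0, 0, 0, 0]
  ]
}}

```text
time: 12.1
tool_pos: [481.9, 140.7, 95.2]
tcp_rot: [180.0, -18.6, 105.4]
ft_force: [0.3, -0.1, -1.0]
finger_gap: 19.7
```

```bash
python3 -c "
from h import *
plan([(-20,12,20,4),(25,22,20,4)])"
```

```text
t 12.1 tail xt -55.0 zt 8.9 theta 18.61 lat 0.1 headz 122.4 F [ 0.3 -0.1 -1. ] T [-0.11 -0.04  0.01] gap 19.7
(-20, 12, 20) [8.5 0.1 0.5] [-0.      0.0061  0.0003]
(-20, 12, 20) [8.5 0.1 0.5] [-0.      0.0061  0.0003]
(-20, 12, 20) [8.5 0.1 0.6] [-0.      0.0061  0.0003]
(-20, 12, 20) [8.5 0.1 0.6] [-0.      0.0061  0.0003]
(25, 22, 20) [11.4 -0.   1.5] [ 0.  0. -0.]
(25, 22, 20) [11.4 -0.   1.5] [ 0.  0. -0.]
(25, 22, 20) [11.4 -0.   1.5] [ 0.  0. -0.]
(25, 22, 20) [11.4  0.   1.5] [ 0.  0. -0.]
```

{"name": "servo_tool", "arguments": {
  "motion": [
    [10, 8.5, 0, 0.5, 0, 0.006, 0],
    [10, 8.5, 0, 0.5, 0, 0.006, 0],
    [10, 8.5, 0, 0.5, 0, 0.006, 0],
    [10, 8.5, 0, 0.5, 0, 0.006, 0],
    [10, 11.5, 0, 1.5, 0, 0, 0],
    [10, 11.5, 0, 1.5, 0, 0, 0],
    [10, 11.5, 0, 1.5, 0, 0, 0],
    [10, 11.5, 0, 1.5, 0, 0, 0],
    [10, 0, 0, 0, 0, 0, 0]
  ]
}}

```text
time: 13.0
tool_pos: [458.7, 223.4, 116.2]
tcp_rot: [-180.0, -20.1, 105.5]
ft_force: [0.4, -0.3, -1.5]
finger_gap: 19.7
```

```bash
python3 -c "
from h import *
plan([(40,190,20,8)])"
```

```text
t 13.0 tail xt 33.3 zt 23.6 theta 20.12 lat 0.5 headz 144.9 F [ 0.4 -0.3 -1.5] T [-0.18 -0.04 -0.02] gap 19.7
(40, 190, 20) [  7.9   0.1 -19.2] [-0.0001 -0.0003  0.0002]
(40, 190, 20) [  7.9   0.1 -19.2] [-0.0001 -0.0003  0.0002]
(40, 190, 20) [  7.9   0.1 -19.2] [-0.0001 -0.0003  0.0002]
(40, 190, 20) [  7.9   0.1 -19.2] [-0.0001 -0.0003  0.0002]
(40, 190, 20) [  7.9   0.1 -19.2] [-0.0001 -0.0003  0.0002]
(40, 190, 20) [  7.9   0.1 -19.2] [-0.0001 -0.0003  0.0002]
(40, 190, 20) [  7.9   0.1 -19.2] [-0.0001 -0.0003  0.0002]
(40, 190, 20) [  7.9   0.1 -19.2] [-0.0001 -0.0003  0.0002]
```

{"name": "servo_tool", "arguments": {
  "motion": [
    [10, 5, 0, -10, 0, 0, 0],
    [10, 8, 0, -18, 0, 0, 0],
    [10, 8, 0, -20, 0, 0, 0],
    [10, 8, 0, -20, 0, 0, 0],
    [10, 8, 0, -20, 0, 0, 0],
    [10, 8, 0, -20, 0, 0, 0],
    [10, 8, 0, -20, 0, 0, 0],
    [10, 8, 0, -18, 0, 0, 0],
    [10, 4, 0, -10, 0, 0, 0],
    [10, 0, 0, 0, 0, 0, 0]
  ]
}}

```text
time: 14.0
tool_pos: [456.6, 228.9, 297.4]
tcp_rot: [179.9, -20.0, 105.4]
ft_force: [0.2, -0.4, -0.9]
finger_gap: 19.9
```

{"name": "servo_tool", "arguments": {
  "motion": [
    [10, 0, 0, 0, 0, 0, 0],
    [10, 0, 0, 0, 0, 0, 0],
    [10, 0, 0, 0, 0, 0, 0],
    [10, 0, 0, 0, 0, 0, 0],
    [10, 0, 0, 0, 0, 0, 0]
  ]
}}

```text
time: 14.5
tool_pos: [455.3, 228.1, 293.3]
tcp_rot: [-179.7, -20.0, 105.2]
ft_force: [0.3, 0.6, -1.0]
finger_gap: 20.0
```

```bash
python3 -c "
from h import *
import cv2
state()
im=snapshot('scene');cv2.imwrite('pics/s5.png',im)"
```

```text
t 14.5 tail xt 38.5 zt 201.2 theta 19.98 lat 3.6 headz 321.9 F [ 0.3  0.6 -1. ] T [-0.1  -0.02 -0.07] gap 20.0
```

View pics/s5.png

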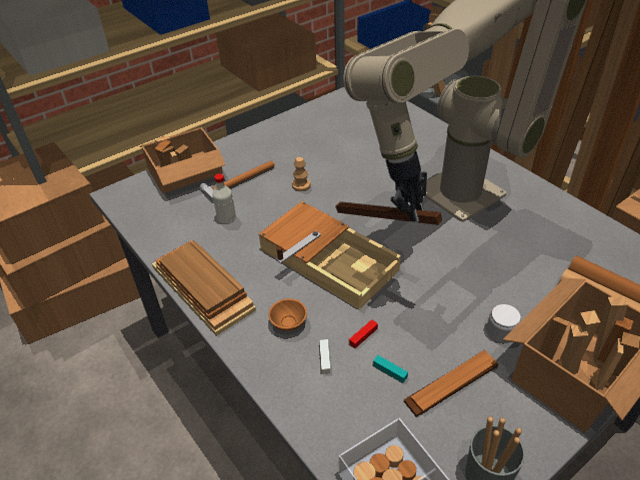

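```bash
python3 -c "
from h import *
import cv2
s=sense();R=Ro.from_euler('xyz',s['tcp_rot'],degrees=True);X=R.apply([1,0,0]);Z=R.apply([0,0,1]);p=np.array(s['tool_pos'])
t=p-L*X+4.56*Z;print(t,t+320*X,proj('scene',[t,t+320*X]))
im=snapshot('top');cv2.imwrite('pics/t6.png',cv2.resize(im[150:330,150:430],None,fx=2.8,fy=2.8,interpolation=cv2.INTER_CUBIC))"
```

```text
[518.21328197  -3.45430655 201.20984349] [439.30862343 286.74678351 310.55965918] [[339.10959864 209.34023622]
 [439.88487344 221.81703414]]
```

View pics/t6.png

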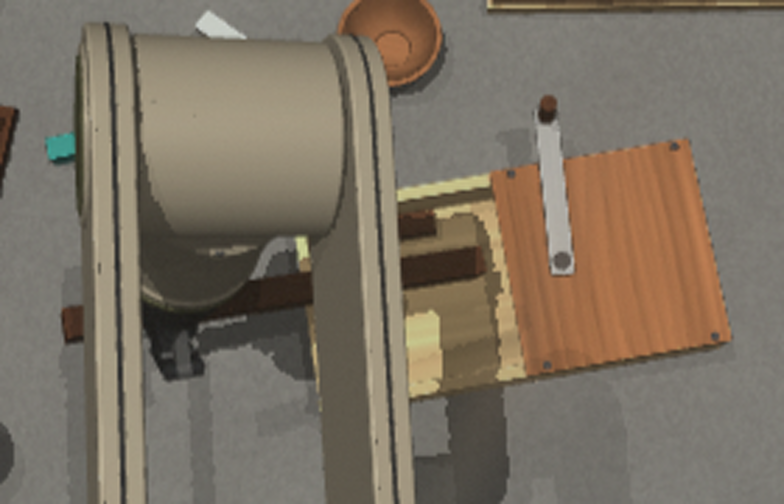

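```bash
python3 -c "
from h import *
f=lambda q:np.array(q)/2.8+150
for n,uv,z in [('piv',(562,260),75),('knob',(547.5,103),117),('covA',(687,142),67),('covB',(730,340),67),('cov5',(492,172),67)]:
    b=w2b(ray('top',f(uv),z));print(n,b.round(1),np.arctan2(-b[1],b[0]+45))
print(sense()['qd'])"
```

```text
piv [-45.8  -0.6] 2.490523354441013
knob [ -53.5 -137.4] 1.6326432865533573
covA [-182.   -94.9] 2.535819665428943
covB [-184.6   95. ] -2.54397319612101
cov5 [  3.7 -95. ] 1.09745599759583
[ 0.07883113 -0.14505639 -0.36056413  0.05050811  0.03348821 -0.10492707]
```

```bash
python3 -c "
from h import *
state();hand_in();state()"
```

```text
t 14.6 tail xt 38.6 zt 201.4 theta 19.98 lat 3.5 headz 322.0 F [-0.1 -0.5 -0.7] T [-0.14  0.02  0.01] gap 20.3
the job is handed in; nothing more can be done
the job is handed in; nothing more can be done
```

I swung the keeper square across the box by its knob. Then I gripped the batten in the opening, raised its head and drew it out slantwise from under the cover. I handed the job in at 14.6 s with the batten still in the gripper; no verdict was given.

**Last checks, from the pictures and arm readings:**
- **Keeper:** it read about 1.59 rad in the wrist picture and 1.63 in the last top picture. Both are inside 1.37–1.77.
- **Batten:** held at a 20° slant, with its tail at about 201 mm and its head at about 322 mm. The scene picture agreed to within about 5 pixels. It touched nothing else that I could see.
- **Stillness:** during the last hold rows the arm crept about 4 mm in 0.5 s, which is below the 0.03 m/s limit. In the last 0.1 s it was practically still.
- **Slanting stage:** the head was estimated at 76–122 mm while the tail was at about 5–9 mm under the cover.
- **Offcut:** still in the box.
- **Bystanders:** none looked moved in the final scene picture, but I did not measure them again.

**What went off plan:** the first grip on the knob was about 11 mm off and pushed with about 9 N, so I released, re-centred and gripped again. I could not view the second full-pull stage directly. Those figures come from the arm pose, assuming the batten did not slip.

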